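# Take up the gap of the cam clamp on a bronze ingot

### The arm

A 7-joint arm with a two-finger parallel gripper is mounted at the origin on the work surface. World frame = base frame: x ahead of the robot, y to its left, z up, the work surface at z = 0. Lengths are in mm, angles in degrees, forces in N, time in s.
With the tool pointing down it reaches from about 350 to 900 mm from the base axis. Payload 19.9 kg.
Tool frame: the origin (TCP) lies at the very end of the fingers, on their centre line; the grasp point (between the pads) lies 19 mm behind it; z points along the fingers, y is the line along which they close (so a half turn about z gives the same grasp; the last joint's range is limited). The gripper opens to 94 mm and grips with 3 to 60 N. Pads are 16 mm wide; open, the fingers measure 119 mm over their backs; the gripper's body (75 mm by 177 mm) begins 78 mm behind the grasp point.
Start: joints at [61.45, 23.915, -0.59, 92.452, 0.269, 63.638, -3.037], TCP at [275.664, -560.899, 205.425] pointing down, gripper open.
Joint ranges: [-161.28, 161.28], [-22.2, 115.67], [-73.04, 71.86], [3.21, 147.25], [-68.34, 248.33], [10.77, 114.83], [-161.83, 161.83]. Speed limits (degrees/s): [108.29, 108.29, 136.94, 136.94, 172.46, 172.46, 172.46].

### API

Orientations are given as a 3x3 rotation matrix whose columns are the frame's x, y, z axes.
In Python, from cell import bot gives the robot as it stands.
- The arm moves only by the tool move_arm, never from a script. Its argument "increments" is text: rows parted by semicolons, each of 7 numbers parted by spaces: the shift along the world's x, y, z as a fraction of full scale, then the turn, a rotation vector about the world's x, y, z as a fraction of full scale, then the opening, from -1 (shut) to 1 (fully open). A call has 1 to 12 rows; each row is the pose to reach, as a shift and turn from the pose commanded when the call began; what a row does not reach only later rows make up. Full scale, the value 1, is 8 cm for a shift and 30 degrees for a turn. A row lasts 1/10 s, in which the tool goes at most 50 mm and 8.59 degrees, less where a joint would pass 70% of its speed; a pose out of reach is approached as far as the arm can. A call with a number of a shift or a turn outside -1 to 1 is refused whole. A call with a gripper value outside its range is refused whole. The fingers move at their own pace and stop on an object; "grip_force" is the grip in N (left out, the last holds). Time passes only in rows, so rows that repeat a pose let the fingers close. It gives the time, the measured TCP pose, the force, the opening and the grip force at its end, in the units of the state.
- bot.get_state(): the state, without advancing time (a new reading comes with each control period).
- bot.camera(name): name is "scene" or "top" or "wrist"; returns the picture (384x512x3 uint8, red, green, blue); there is no depth.
- bot.camera_model(name): a dict with "camera_matrix" (3x3 intrinsics, pixels), "k1" (the pictures are not rectified: a ray, as slopes to the right and down, at radius r is drawn at 1 + k1 r^2 times it, then the intrinsics apply), "T" (4x4, takes a point from camera to world coordinates). Camera axes: x right, y up, looking along -z (the intrinsics and any distortion apply to the point x, -y, -z); pixel columns grow to the right and rows downward; lengths in mm; the calibration is good to about 2 mm. A picture is of the moment at which its call begins: read the wrist's pose just before it. camera_model takes no time and is no camera call; for the wrist camera it gives the pose at the moment of the call.
- bot.sign_off(): hands the job in; it is judged then, once.
The state is a dict: "time": time; "joints": joint angles; "qd": joint speeds; "effort": joint torques, N m; "eef_pos": TCP position; "tool_rot": TCP orientation; "wrist_force": force on the tool from outside, world axes, zero at the start; "wrist_torque": the same for the moment, N m; "opening": finger opening in mm; "grip_force": force on a finger pad.
Only numpy, scipy, OpenCV 4.12 (cv2) and the standard library are available. Lean on these libraries where they do the work, as an engineer would, in place of code of your own. Each camera call takes 0.05 s, during which the arm holds its last target. There are 200 camera calls.

### The job

Push the green bronze ingot along the clamp bed until it rests against the end stop, then swing the red cam lever just far enough that the sprung pad holds the ingot firmly against the grey back fence: the pad should be pressed about half way in (the yellow bands on its pins have just slid out of sight), and never all the way in. Leave ingot, lever and pad so, and do not disturb the jar, coin tray and caliper.

Things in the scene. Friction and masses are not known exactly. Their poses are not given: they have to be found in the camera images.
- clamp: Cam clamp, screwed down. Aluminium bed plate 170 x 215 mm (x -105..65, y -62.5..152.5 mm in its own frame), 12 mm thick; origin on the table under the clamp, x runs along the channel towards the end stop, z up. The blue jaw block and its pad travel along -y towards the fence. Nothing of the clamp but the lever and its hub stands higher than 56 mm above the table (jaw 40 mm, fence 38 mm).
- fence: Fixed grey L-shaped fence on the bed, 26 mm high; its place across the bed differs from start to start. Origin at bed level (12 mm above the table), in the plane of the fence's face; the face looks along +y and spans x -28..36 mm; behind it the fence is 14 mm thick. Axes parallel to the clamp's. The end stop, 12 mm thick, spans y -14..30 mm with its face at x = +36 mm looking to -x, so the seated ingot's origin is at x = 4 mm, and at y = 20 mm when against the fence.
- ingot: Loose green-patinated, hollow-cast bronze ingot, 64 (x) x 40 (y) x 30 (z) mm, about 0.2 kg, lying on the bed partly in the channel between fence and pad, 30 to 60 mm short of the end stop. Origin at the centre of its underside, x along its length, roughly along the clamp's x.
- lever (a joint): Angle of the red cam lever (rad), about a vertical axis at point pivot, 0 to 2.5, growing counter-clockwise seen from above; starts between 0 and 0.25. At 0 the lever points 0.35 rad clockwise of the clamp's +x. Stiff: it takes about 0.3 N m (some 3 N at 100 mm) plus the pad's load, and stays where it is left. Its steel snail cam advances the jaw 9 mm per rad.
- pivot (a point): Lever axis, at mid-height of the lever, 59 mm above the table, at (0, 105) mm in the clamp's frame.
- lever_grip (a point): Point on the centre line of the red lever, 100 mm from the pivot, at mid-height (59 mm above the table). The lever is a bar 14 mm wide and 18 mm high (50 to 68 mm above the table) with a round end of 22 mm diameter centred 122 mm from the pivot. It can be pushed on its side by a fingertip.
- jaw (a joint): Travel of the blue jaw block towards the fence (m), 0 to 0.023, driven by the cam.
- pad (a joint): How far the black sprung pad is pressed into the jaw (m): 0 free, 0.008 fully in; spring 1.5 N per mm. Sliding the ingot sideways alone presses it about 1 to 2 mm. When it is 4 mm in, the yellow bands (4 mm long) on its two pins have just vanished into the blue jaw.
- pad_face (a point): Centre of the pad's face (56 mm along x, 26 mm high), which looks along the clamp's -y; with the jaw back it stands 48 to 54 mm from the fence's face.
- jar: Loose amber jar, 38 mm diameter, 55 mm high; origin under its centre. Leave alone.
- coin_tray: Loose shallow tray with green coins, 100 x 75 x 14 mm; origin under its centre. Leave alone.
- caliper: Loose black caliper, 200 mm along its x, 67 mm wide at the jaws, 12 mm high; origin under the beam's middle. Leave alone.

How it is judged (in metres and radians):
On the way, in this order (a step that is already met when the one before it is completed fails the run):
1. the ingot is pushed up to the end stop (within 3.5 mm) (x of ingot in the frame of fence above 0.0005 m and angle between the x axis of ingot and the x axis of fence, either way round below 0.08 rad), for 0.2 s.
2. the pad holds the seated ingot against the fence, pressed in 1 to 6.5 mm (all of step 1 and y of ingot in the frame of fence below 0.022 m and contact force between ingot and fence above 0.6 N and contact force between pad and ingot above 0.8 N and value of joint pad between 0.001 and 0.0065 m), for 0.2 s.
At the end, for the whole second after the job is handed in: The ingot lies flat on the bed within 3.5 mm of the end stop, square to within 0.08 rad, within 2 mm of the fence and pressed against it (over 0.6 N) by the pad, which is pressed in between 1 and 6.5 mm; ingot and lever are at rest (all of step 2 and height (world z) of ingot below 0.016 m and angle between ingot's own z axis and vertical below 0.1 rad and linear speed of ingot below 0.02 m/s and velocity of joint lever between -0.05 and 0.05 rad/s); the robot touches nothing.
It fails at once if the pad is pressed practically all the way in (over 7.4 mm) (value of joint pad above 0.0074 m).
It fails at once if the amber jar is shoved more than 25 mm (distance of jar from where it was at the start of the episode above 0.025 m).
It fails at once if the coin tray is shoved more than 25 mm (distance of coin_tray from where it was at the start of the episode above 0.025 m).
It fails at once if the caliper is shoved more than 25 mm (distance of caliper from where it was at the start of the episode above 0.025 m).
It also fails if it takes over 58 s, if anything falls off the work surface, if the arm or the gripper's body presses on something with over 40 N, if the wrist force passes 120 N, or if a joint passes its speed limit or range.

## Working session

There is one attempt and no reset: what is moved stays moved. The work goes in short steps, Python scripts to look and compute and a tool call to move; the robot and the scene stay as the last step left them, time stands still between calls to the robot, and variables do not carry over. Pictures are saved under pics/ and viewed, at most 10 in all, crops included, and the job is handed in when it is done.

Besides the shell and the picture viewer there is one more tool, called after "Request:" as a command line: name --argument value ..., lists and objects as JSON in quotes. move_arm: Moves the arm, as the interface text tells. Its arguments: {"type":"object","properties":{"increments":{"type":"string"},"grip_force":{"type":"number"}},"required":["increments"]}

```bash
ls; mkdir -p pics; python3 - <<'E'
from cell import bot
import cv2,numpy as np
for n in ("scene","top"):
    im=bot.camera(n); cv2.imwrite(f"pics/{n}0.png",cv2.resize(im[:,:,::-1],(800,600),interpolation=cv2.INTER_CUBIC))
    m=bot.camera_model(n); print(n,np.round(m["camera_matrix"],1).tolist(),m["k1"],np.round(m["T"],3).tolist())
s=bot.get_state();print(s["time"],np.round(s["tool_rot"],3).tolist(),s["eef_pos"],s["wrist_force"])
E
```

```text
pics
scene [[467.4, 0.0, 253.2], [0.0, 467.4, 188.6], [0.0, 0.0, 1.0]] -0.1172070138174203 [[-0.68, -0.58, 0.449, 1076.046], [0.733, -0.539, 0.414, 329.79], [0.002, 0.611, 0.792, 894.789], [0.0, 0.0, 0.0, 1.0]]
top [[368.4, 0.0, 250.8], [0.0, 368.4, 193.4], [0.0, 0.0, 1.0]] -0.10019021857568979 [[0.023, 0.996, -0.091, 547.676], [-1.0, 0.025, 0.018, -89.109], [0.021, 0.091, 0.996, 763.401], [0.0, 0.0, 0.0, 1.0]]
0.1 [[0.897, 0.441, -0.001], [0.441, -0.897, 0.001], [-0.0, -0.001, -1.0]] [ 275.52942577 -560.6202215   204.89986114] [-0.80584216  0.65958027 -0.03539239]
```

View pics/scene0.png

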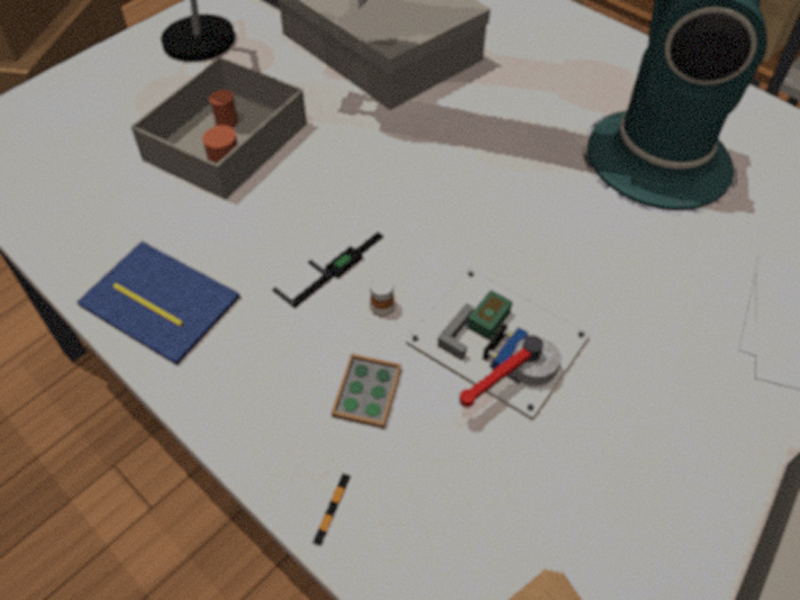

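View pics/top0.png

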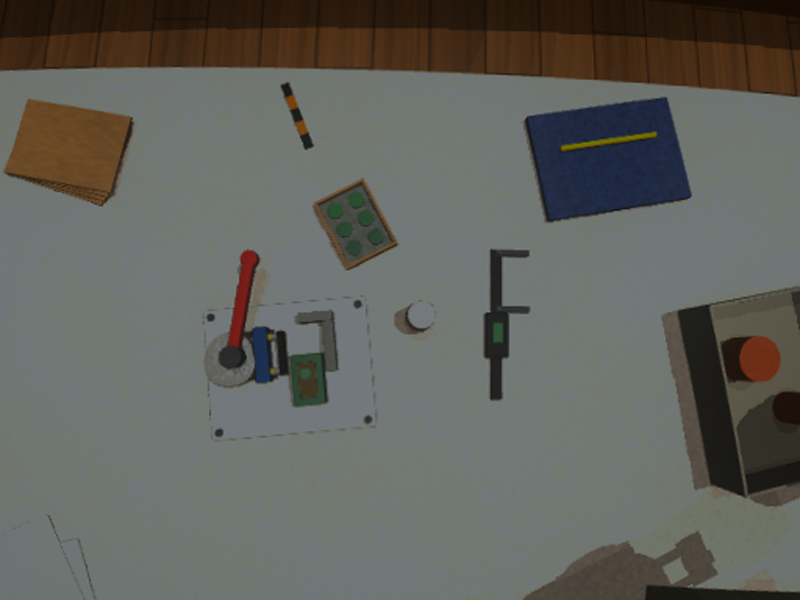

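```bash
cat > h.py <<'E'
import numpy as np, cv2
from scipy.optimize import least_squares
def proj(m,P):
    T=np.array(m["T"]);P=np.atleast_2d(P)
    c=(P-T[:3,3])@T[:3,:3]; s=np.c_[c[:,0],-c[:,1]]/(-c[:,2:3])
    s=s*(1+m["k1"]*(s**2).sum(1,keepdims=True)); K=np.array(m["camera_matrix"])
    return s*[K[0,0],K[1,1]]+K[:2,2]
def onplane(m,uv,z):
    return least_squares(lambda p:(proj(m,[p[0],p[1],z])[0]-uv),[550,0]).x
def tri(ms,uvs):
    r=least_squares(lambda p:np.concatenate([proj(m,p)[0]-u for m,u in zip(ms,uvs)]),[550,0,30]); return r.x,np.abs(r.fun).max()
def px(u,v,s=.64): return np.array([(u+.5)*s-.5,(v+.5)*s-.5])
E
python3 - <<'E'
from cell import bot
from h import *
t,s=bot.camera_model("top"),bot.camera_model("scene")
C=np.array([[65,152.5],[65,-62.5],[-105,-62.5],[-105,152.5]])
T=[(204,311),(364,297),(376,427),(212,440)];S=[(533,416),(408,342),(470,272),(588,338)]
for a,b in zip(T,S): print("corner",tri([t,s],[px(*a),px(*b)]))
def W(p,c,z): 
    R=np.array([[np.cos(p[2]),-np.sin(p[2])],[np.sin(p[2]),np.cos(p[2])]]); return np.c_[c@R.T+p[:2],np.full(len(c),z)]
f=lambda p:np.concatenate([(proj(t,W(p,C,12))-[px(*a) for a in T]).ravel(),(proj(s,W(p,C,12))-[px(*a) for a in S]).ravel()])
r=least_squares(f,[550,50,0]);print("clamp",r.x,np.abs(r.fun).max())
print("pivot",W(r.x,np.array([[0,105.]]),59))
print("lever end",tri([t,s],[px(249,259),px(467,398)]),"hub",tri([t,s],[px(232,356),px(535,344)]))
for c in [(292,355),(325,352),(327,403),(295,406)]: print("ingot@42",onplane(t,px(*c),42))
for n,c in [("jar",(420,316)),("fence",(322,370)),("fence",(338,370)),("stop inner",(324,322)),("stop end",(297,323)),("pad",(286,333)),("pad",(288,374))]: print(n,onplane(t,px(*c),38))
print("tray",[onplane(t,px(*c),14).round() for c in [(314,205),(363,180),(397,243),(347,268)]])
E
```

```text
corner (array([599.15538805, 145.66791703,   7.71165005]), np.float64(0.10491749242106607))
corner (array([623.18068374, -64.94207529,   2.84215466]), np.float64(0.43447316683528925))
corner (array([452.33245742, -85.57486943,  -4.49436772]), np.float64(0.16986608159703565))
corner (array([ 4.30976822e+02,  1.28460676e+02, -3.73407668e-01]), np.float64(0.9524226862468481))
clamp [ 5.53809286e+02 -1.11620603e+01  1.10695004e-01] 3.18414862157789
pivot [[542.21003316  93.19529367  59.        ]]
lever end (array([662.51961503,  76.57871072,  57.19161882]), np.float64(0.3520319558969618)) hub (array([540.44232041,  91.86418858,  65.59478451]), np.float64(1.1078257344349822))
ingot@42 [544.73997961  21.12603942]
ingot@42 [549.54969436 -20.00390439]
ingot@42 [486.40742932 -24.43958909]
ingot@42 [481.64267084  15.22070767]
jar [ 597.83228277 -138.0888252 ]
fence [526.96540612 -16.57119512]
fence [527.47450171 -36.61771833]
stop inner [587.23284747 -17.13197846]
stop end [585.10084783  16.90316422]
pad [572.13885938  30.32620506]
pad [520.84595875  25.92283598]
tray [array([744.,   4.]), array([780., -60.]), array([ 695., -107.]), array([660., -43.])]
```

Request:
move_arm --increments "0.2 0.5 0.2 0 0 -0.28 -1; 0.37 1 0.4 0 0 -0.5 -1; 0.37 1 0.4 0 0 -0.67 -1"

```text
time: 0.4
eef_pos: [308.4, -477.2, 239.4]
tool_rot: [[0.994, 0.106, 0.002], [0.106, -0.994, -0.0], [0.002, 0.001, -1.0]]
wrist_force: [0.4, 0.1, 0.7]
opening: 73.2
grip_force: 0.0
```

Request:
move_arm --increments "0.2 0.5 0 0 0 0 -1; 0.37 1 0 0 0 0 -1"

```text
time: 0.6
eef_pos: [335.0, -399.8, 237.1]
tool_rot: [[0.995, 0.105, -0.0], [0.105, -0.995, 0.0], [-0.0, -0.0, -1.0]]
wrist_force: [1.4, 0.9, 0.9]
opening: 57.4
grip_force: 0.0
```

Request:
move_arm --increments "0.2 0.5 0 0 0 0 -1; 0.37 1 0 0 0 0 -1"

```text
time: 0.8
eef_pos: [364.8, -319.1, 237.3]
tool_rot: [[0.994, 0.106, -0.0], [0.106, -0.994, 0.0], [-0.0, -0.0, -1.0]]
wrist_force: [1.6, 0.4, -0.3]
opening: 41.3
grip_force: 0.0
```

Request:
move_arm --increments "0.2 0.5 0 0 0 0 -1; 0.37 1 0 0 0 0 -1"

```text
time: 1.0
eef_pos: [394.4, -239.1, 237.4]
tool_rot: [[0.994, 0.106, -0.0], [0.106, -0.994, 0.0], [-0.0, -0.0, -1.0]]
wrist_force: [0.7, -1.0, -0.6]
opening: 25.2
grip_force: 0.0
```

Request:
move_arm --increments "0.2 0.5 0 0 0 0 -1; 0.37 1 0 0 0 0 -1"

```text
time: 1.2
eef_pos: [423.9, -159.1, 237.4]
tool_rot: [[0.994, 0.106, -0.0], [0.106, -0.994, 0.0], [-0.0, -0.0, -1.0]]
wrist_force: [0.4, -1.2, -0.2]
opening: 9.3
grip_force: 0.0
```

Request:
move_arm --increments "0.2 0.5 0 0 0 0 -1; 0.37 1 0 0 0 0 -1"

```text
time: 1.4
eef_pos: [453.5, -79.2, 237.4]
tool_rot: [[0.994, 0.106, -0.0], [0.106, -0.994, 0.0], [-0.0, -0.0, -1.0]]
wrist_force: [0.5, -0.5, -0.8]
opening: 0.7
grip_force: 0.0
```

Request:
move_arm --increments "0.2 0.5 0 0 0 0 -1; 0.37 0.9 0 0 0 0 -1; 0.37 0.9 0 0 0 0 -1; 0.37 0.9 0 0 0 0 -1"

```text
time: 1.8
eef_pos: [482.7, -8.6, 237.1]
tool_rot: [[0.994, 0.107, -0.001], [0.107, -0.994, 0.0], [-0.001, -0.0, -1.0]]
wrist_force: [0.1, -0.4, 0.8]
opening: 0.6
grip_force: 0.0
```

```bash
python3 - <<'E'
from cell import bot
from h import *
import json
m=bot.camera_model("wrist"); im=bot.camera("wrist"); cv2.imwrite("pics/w1.png",cv2.resize(im[:,:,::-1],(800,600),interpolation=cv2.INTER_CUBIC))
json.dump({k:np.array(v).tolist() for k,v in m.items() if k in("camera_matrix","k1","T")},open("w1.json","w"))
print(np.round(m["T"],3).tolist(),np.round(m["camera_matrix"],1).tolist(),m["k1"])
s=bot.get_state();print(s["time"],s["eef_pos"],np.round(s["tool_rot"],3).tolist(),s["wrist_force"],s["opening"])
E
```

```text
[[0.107, 0.96, 0.26, 558.648], [-0.994, 0.103, 0.028, -0.672], [-0.0, -0.262, 0.965, 415.105], [0.0, 0.0, 0.0, 1.0]] [[295.4, 0.0, 255.6], [0.0, 295.4, 187.7], [0.0, 0.0, 1.0]] 0.0056354058161508635
1.85 [482.55394333  -9.4824713  237.15930761] [[0.994, 0.105, -0.001], [0.105, -0.994, -0.0], [-0.001, 0.0, -1.0]] [-0.16252592  0.30258731  0.32190142] 0.23901981347169712
```

View pics/w1.png

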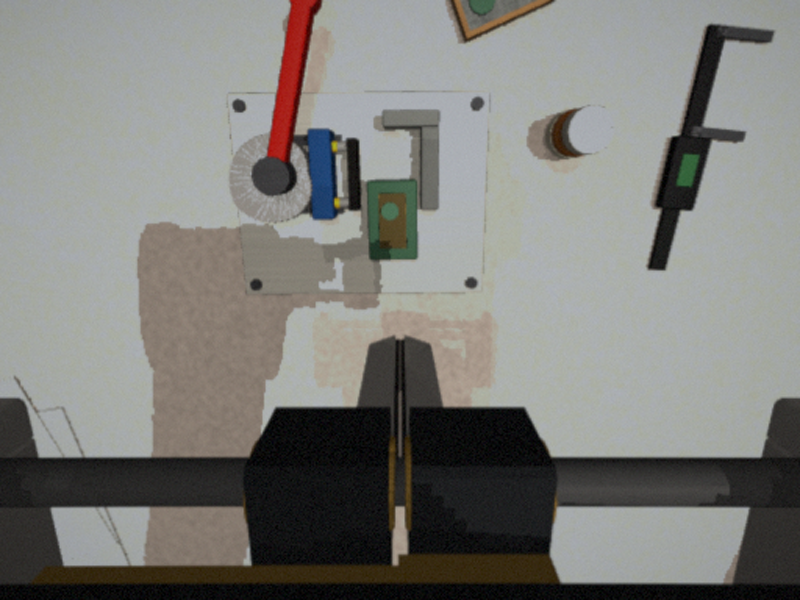

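```bash
python3 - <<'E'
from h import *
import json
m=json.load(open("w1.json"))
C=np.array([[65,152.5],[65,-62.5],[-105,-62.5],[-105,152.5]]);U=np.array([px(*a) for a in [(228,94),(490,93),(484,292),(246,294)]])
def R(a): return np.array([[np.cos(a),-np.sin(a)],[np.sin(a),np.cos(a)]])
r=least_squares(lambda p:(proj(m,np.c_[C@R(p[2]).T+p[:2],np.full(4,12)])-U).ravel(),[550,-10,.1]);p=r.x
print("clamp",p,r.fun.round(1))
for n,z,uv in [("ingot BL",42,(367,181)),("ingot",42,(415,180)),("ingot",42,(417,258)),("ingot",42,(369,260)),("fence face lo",38,(421,209)),("fence back lo",38,(438,209)),("fence face hi",38,(421,128)),("stop end",38,(383,126)),("pad hi",36,(359,140)),("pad lo",36,(360,209)),("jaw",40,(333,129)),("jaw",40,(335,217)),("lever end",68,(306,3)),("hub",75,(273,176)),("jar",55,(589,131)),("tray corner",14,(466,40))]:
    w=onplane(m,px(*uv),z);print(n,w.round(1),"clamp:",((w-p[:2])@R(p[2])).round(1))
E
```

```text
clamp [ 5.54731890e+02 -1.38261618e+01  1.14053316e-01] [-1.2 -0.6  1.4 -1.2 -0.3  1.4  0.1  1.1]
ingot BL [546.4  23.8] clamp: [-4.  38.4]
ingot [551.2 -13.6] clamp: [-3.5  0.7]
ingot [489.6 -22.4] clamp: [-65.6  -1.1]
ingot [483.8  16.6] clamp: [-67.   38.3]
fence face lo [529.1 -21.1] clamp: [-26.3  -4.3]
fence back lo [530.5 -34.8] clamp: [-26.4 -18. ]
fence face hi [590.2 -13.8] clamp: [35.3 -4. ]
stop end [588.6  15.5] clamp: [36.9 25.3]
pad hi [576.5  33.2] clamp: [26.9 44.2]
pad lo [523.6  27.9] clamp: [-26.2  45. ]
jaw [582.1  53.3] clamp: [34.9 63.6]
jaw [515.5  47.1] clamp: [-32.  65.]
lever end [657.2  72.5] clamp: [111.7  74.1]
hub [543.7  88.7] clamp: [  0.7 103.1]
jar [ 599.9 -136.5] clamp: [  30.9 -127. ]
tray corner [660.4 -41.9] clamp: [101.8 -39.9]
```

Request:
move_arm --increments "-0.27 0.04 -0.5 0 0 0.02 -1; -0.27 0.04 -1 0 0 0.02 -1"

```text
time: 2.05
eef_pos: [459.9, -6.9, 157.1]
tool_rot: [[0.993, 0.115, 0.002], [0.115, -0.993, -0.001], [0.001, 0.001, -1.0]]
wrist_force: [1.1, -1.2, -1.2]
opening: 0.4
grip_force: 0.0
```

Request:
move_arm --increments "0 0 -0.5 0 0 0 -1; 0 0 -1 0 0 0 -1"

```text
time: 2.25
eef_pos: [460.9, -7.2, 76.3]
tool_rot: [[0.993, 0.114, 0.001], [0.114, -0.993, -0.0], [0.001, 0.001, -1.0]]
wrist_force: [0.8, 0.2, -0.2]
opening: 0.4
grip_force: 0.0
```

Request:
move_arm --increments "0 0 -0.3 0 0 0 -1; 0 0 -0.5 0 0 0 -1; 0 0 -0.66 0 0 0 -1; 0 0 -0.66 0 0 0 -1; 0 0 -0.66 0 0 0 -1"

```text
time: 2.75
eef_pos: [461.4, -6.1, 25.1]
tool_rot: [[0.993, 0.116, 0.0], [0.116, -0.993, -0.0], [0.0, 0.0, -1.0]]
wrist_force: [1.0, -0.4, 0.9]
opening: 0.2
grip_force: 0.0
```

Request:
move_arm --increments "0.1 0.011 0 0 0 0 -1; 0.18 0.02 0 0 0 0 -1; 0.25 0.029 0 0 0 0 -1; 0.32 0.037 0 0 0 0 -1; 0.39 0.045 0 0 0 0 -1; 0.46 0.053 0 0 0 0 -1; 0.53 0.061 0 0 0 0 -1; 0.58 0.066 0 0 0 0 -1; 0.63 0.072 0 0 0 0 -1; 0.63 0.072 0 0 0 0 -1"

```text
time: 3.75
eef_pos: [512.3, 0.2, 24.6]
tool_rot: [[0.993, 0.116, 0.001], [0.116, -0.993, 0.0], [0.001, -0.0, -1.0]]
wrist_force: [0.3, 0.9, 0.4]
opening: 0.5
grip_force: 0.0
```

```bash
python3 - <<'E'
from cell import bot
from h import *
import json
m=bot.camera_model("wrist"); im=bot.camera("wrist"); cv2.imwrite("pics/w2.png",cv2.resize(im[:,:,::-1],(800,600),interpolation=cv2.INTER_CUBIC))
json.dump({k:np.array(v).tolist() for k,v in m.items() if k in("camera_matrix","k1","T")},open("w2.json","w"))
E
```

```text
(no output)
```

View pics/w2.png

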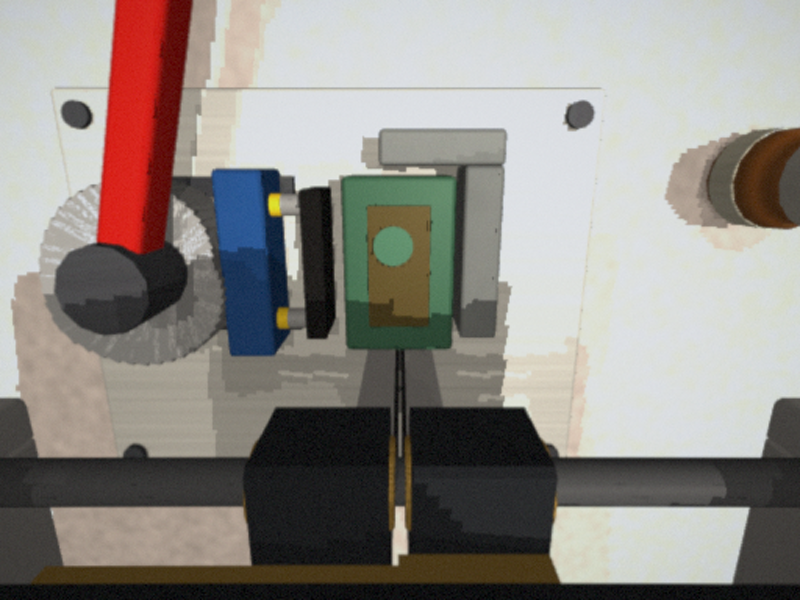

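Request:
move_arm --increments "0.02 0.002 0 0 0 0 -1; 0.035 0.004 0 0 0 0 -1; 0.05 0.006 0 0 0 0 -1; 0.05 0.006 0 0 0 0 -1"

```text
time: 4.2
eef_pos: [515.8, 0.6, 24.6]
tool_rot: [[0.993, 0.116, 0.0], [0.116, -0.993, 0.0], [0.0, -0.0, -1.0]]
wrist_force: [-0.4, 0.0, 0.6]
opening: 0.6
grip_force: 0.0
```

Request:
move_arm --increments "0.015 0.002 0 0 0 0 -1; 0.015 0.002 0 0 0 0 -1"

```text
time: 4.4
eef_pos: [516.0, 0.6, 24.5]
tool_rot: [[0.993, 0.116, -0.002], [0.116, -0.993, -0.0], [-0.002, 0.0, -1.0]]
wrist_force: [-6.0, -0.8, 5.4]
opening: 0.3
grip_force: 3.5
```

Request:
move_arm --increments "0.015 0.002 0 0 0 0 -1; 0.015 0.002 0 0 0 0 -1"

```text
time: 4.6
eef_pos: [516.0, 0.5, 24.3]
tool_rot: [[0.993, 0.116, -0.004], [0.116, -0.993, -0.001], [-0.004, 0.0, -1.0]]
wrist_force: [-14.7, -1.9, 12.6]
opening: 0.6
grip_force: 7.2
```

Request:
move_arm --increments "-0.1 -0.011 0 0 0 0 -1; -0.2 -0.023 0 0 0 0 -1; -0.2 -0.023 0.4 0 0 0 -1; -0.2 -0.023 0.8 0 0 0 -1; -0.2 -0.023 0.8 0 0 0 -1"

```text
time: 5.1
eef_pos: [503.8, -0.9, 92.0]
tool_rot: [[0.993, 0.116, 0.006], [0.116, -0.993, -0.0], [0.006, 0.001, -1.0]]
wrist_force: [1.1, -0.0, -0.9]
opening: 0.1
grip_force: 0.0
```

Request:
move_arm --increments "0.5 0.13 0 0 0 0 -1; 1 0.27 0 0 0 0 -1"

```text
time: 5.3
eef_pos: [582.8, 20.1, 88.9]
tool_rot: [[0.993, 0.115, 0.001], [0.115, -0.993, -0.001], [0.001, 0.001, -1.0]]
wrist_force: [-0.3, -0.2, -0.0]
opening: 0.5
grip_force: 0.0
```

Request:
move_arm --increments "0.3 0.14 0 0 0 0 -1; 0.62 0.28 0 0 0 0 -1; 0.62 0.28 -0.1 0 0 0 -1; 0.62 0.28 -0.3 0 0 0 -1; 0.62 0.28 -0.39 0 0 0 -1; 0.62 0.28 -0.39 0 0 0 -1"

```text
time: 5.9
eef_pos: [630.1, 42.4, 55.7]
tool_rot: [[0.993, 0.116, -0.003], [0.116, -0.993, -0.0], [-0.003, 0.0, -1.0]]
wrist_force: [0.4, -0.3, -0.1]
opening: 0.2
grip_force: 0.0
```

```bash
python3 - <<'E'
from cell import bot
from h import *
import json
m=bot.camera_model("top"); im=bot.camera("top")[150:300,100:300]; cv2.imwrite("pics/t3.png",cv2.resize(im[:,:,::-1],(800,600),interpolation=cv2.INTER_CUBIC))
s=bot.get_state();print(s["time"],s["eef_pos"],s["joints"])
E
```

```text
5.95 [630.75730468  42.51594062  56.71886608] [   7.10706782   35.54046896  -18.8010454    97.14215479   14.20651613
   49.75517589 -101.03009472]
```

View pics/t3.png

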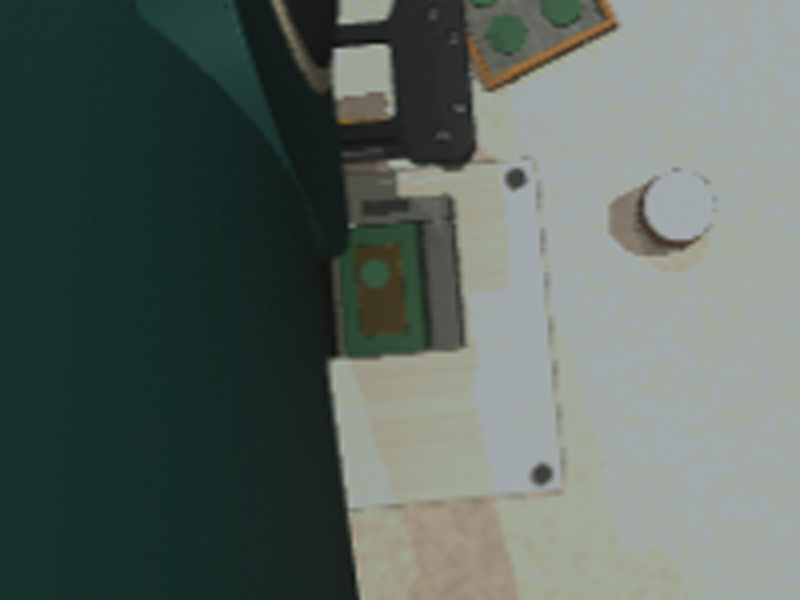

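```bash
cat > arc.py <<'E'
import numpy as np
p=np.array([554.7,-13.8]);a=.114;Rm=np.array([[np.cos(a),-np.sin(a)],[np.sin(a),np.cos(a)]])
def tcp(f,r=95,c=0):
    n=np.array([-np.sin(f),np.cos(f)]);e=np.array([np.cos(f),np.sin(f)])
    return Rm@(np.array([0,105])+r*e-n*(7+12.5*abs(n[1])+8*abs(n[0])+c))+p
E
python3 - <<'E'
from arc import *
c=np.array([631.6,43.4])
for f in np.arange(-.27,1.4,.1): w=tcp(f);print(round(f,2),w.round(1),((w-c)/80).round(3))
E
```

```text
-0.27 [633.3  54.8] [0.021 0.143]
-0.17 [636.4  64.6] [0.061 0.265]
-0.07 [638.5  74.7] [0.087 0.391]
0.03 [639.6  84.6] [0.1   0.515]
0.13 [639.9  93.6] [0.103 0.628]
0.23 [639.3 102.8] [0.096 0.742]
0.33 [637.7 112. ] [0.077 0.857]
0.43 [635.3 121.1] [0.046 0.972]
0.53 [631.8 130.1] [0.003 1.084]
0.63 [627.4 138.8] [-0.052  1.193]
0.73 [622.1 147.1] [-0.119  1.297]
0.83 [615.8 154.9] [-0.198  1.394]
0.93 [608.6 162.1] [-0.288  1.484]
1.03 [600.6 168.6] [-0.388  1.565]
1.13 [591.8 174.2] [-0.498  1.635]
1.23 [582.4 178.9] [-0.616  1.693]
1.33 [572.4 182.5] [-0.74   1.739]
```

First stretch to φ≈0.43, then on to ≈0.83.

Request:
move_arm --increments "0.02 0.14 0 0 0 0 -1; 0.04 0.2 0 0 0 0 -1; 0.06 0.265 0 0 0 0 -1; 0.087 0.39 0 0 0 0 -1; 0.1 0.515 0 0 0 0 -1; 0.103 0.628 0 0 0 0 -1; 0.096 0.742 0 0 0 0 -1; 0.077 0.857 0 0 0 0 -1; 0.046 0.972 0 0 0 0 -1; 0.046 0.972 0 0 0 0 -1"

```text
time: 6.95
eef_pos: [635.0, 122.9, 57.6]
tool_rot: [[0.993, 0.118, 0.0], [0.118, -0.993, 0.001], [0.0, -0.001, -1.0]]
wrist_force: [0.5, -0.1, -0.8]
opening: 0.5
grip_force: 0.0
```

```bash
python3 - <<'E'
from cell import bot
from h import *
im=bot.camera("wrist"); cv2.imwrite("pics/w4.png",cv2.resize(im[:,:,::-1],(800,600),interpolation=cv2.INTER_CUBIC))
s=bot.get_state();print(s["time"],s["eef_pos"],s["wrist_force"])
E
```

```text
7.0 [635.28942201 122.13757947  57.61151742] [ 0.08411326 -0.20833652 -0.08014652]
```

View pics/w4.png

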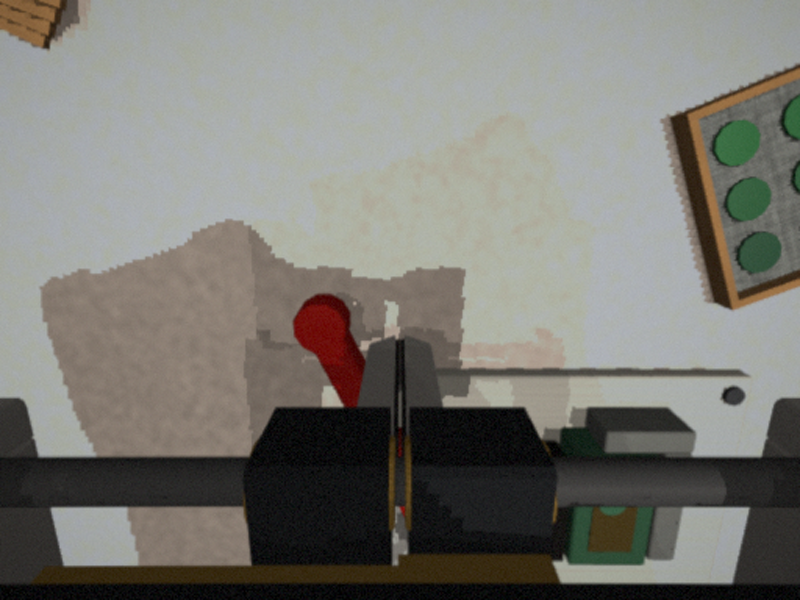

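Request:
move_arm --increments "-0.043 0.11 0 0 0 0 -1; -0.1 0.22 0 0 0 0 -1; -0.165 0.325 0 0 0 0 -1; -0.2 0.375 0 0 0 0 -1; -0.244 0.422 0 0 0 0 -1; -0.288 0.468 0 0 0 0 -1; -0.288 0.468 0 0 0 0 -1"

```text
time: 7.7
eef_pos: [611.9, 159.0, 57.5]
tool_rot: [[0.993, 0.117, -0.0], [0.117, -0.993, 0.001], [0.0, -0.001, -1.0]]
wrist_force: [-0.8, -0.7, 1.2]
opening: 0.4
grip_force: 0.4
```

```bash
cat > lev.py <<'E'
from cell import bot
from h import *
from arc import p,a,Rm
def lever():
    m=bot.camera_model("wrist"); im=bot.camera("wrist").astype(int)
    r=(im[...,0]>70)&(im[...,0]>2.5*im[...,1])&(im[...,0]>2.5*im[...,2])
    k,l,st,c=cv2.connectedComponentsWithStats(r.astype(np.uint8))
    i=1+st[1:,4].argmax(); v,u=np.nonzero(l==i)
    # points on lever top (z 68); angle of farthest 20 mm (round end)
    P=np.array([onplane(m,np.array(q,float),68) for q in zip(u[::3],v[::3])]); C=(P-p)@Rm-[0,105]
    d=np.hypot(*C.T); e=C[d>d.max()-22]; c=e.mean(0)
    return np.arctan2(c[1],c[0]),d.max(),im
E
python3 - <<'E'
from lev import *
f,d,im=lever();print(f,d);cv2.imwrite("pics/w5.png",im[:,:,::-1])
s=bot.get_state();print(s["time"],s["eef_pos"],s["wrist_force"])
E
```

```text
0.860597889964725 134.36017855339782
7.75 [612.10829891 158.80021795  57.51933978] [ 0.65547437 -0.25287478  0.22978447][ WARN:0@0.691] global loadsave.cpp:1063 imwrite_ Unsupported depth image for selected encoder is fallbacked to CV_8U.
```

View pics/w5.png

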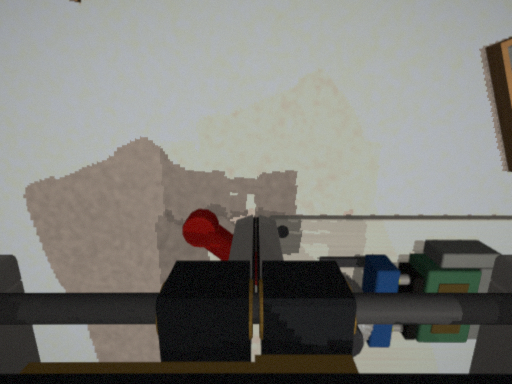

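Request:
move_arm --increments "-0.045 0.044 0 0 0 0 -1; -0.095 0.085 0 0 0 0 -1; -0.145 0.125 0 0 0 0 -1; -0.199 0.161 0 0 0 0 -1; -0.199 0.161 0 0 0 0 -1; -0.199 0.161 0 0 0 0 -1; -0.1 0.1 0 0 0 0 -1; 0 0.06 0 0 0 0 -1; 0 0.06 0.4 0 0 0 -1; 0 0.06 0.6 0 0 0 -1; -0.4 -0.4 0.6 0 0 0 -1; -0.8 -0.9 0.6 0 0 0 -1"

```text
time: 8.95
eef_pos: [548.9, 87.2, 105.7]
tool_rot: [[0.993, 0.118, 0.001], [0.118, -0.993, 0.001], [0.001, -0.001, -1.0]]
wrist_force: [1.1, -1.2, -0.1]
opening: 0.3
grip_force: 0.0
```

Request:
move_arm --increments "-0.3 -0.35 0 0 0 0 -1; -0.4 -0.7 0 0 0 0 -1; -0.4 -0.7 0 0 0 0 -1; -0.4 -0.7 0 0 0 0 -1"

```text
time: 9.35
eef_pos: [517.7, 30.8, 105.9]
tool_rot: [[0.993, 0.115, 0.001], [0.115, -0.993, 0.0], [0.001, -0.0, -1.0]]
wrist_force: [0.3, -0.6, -0.0]
opening: 0.5
grip_force: 0.0
```

```bash
python3 - <<'E'
from lev import *
f,d,im=lever();print(f,d)
cv2.imwrite("pics/full6.png",im[:,:,::-1].astype(np.uint8))
m=bot.camera_model("wrist")
u,v=proj(m,[549,35,38])[0].astype(int);print(u,v)
c=im[max(0,v-75):v+75,max(0,u-100):u+100,::-1].astype(np.uint8); cv2.imwrite("pics/w6.png",cv2.resize(c,None,fx=4,fy=4,interpolation=cv2.INTER_CUBIC))
s=bot.get_state();print(s["time"],s["eef_pos"])
E
```

```text
1.0706793109866102 131.01833207109087
255 162
9.4 [517.75585022  31.66367586 105.75937343]
```

View pics/w6.png

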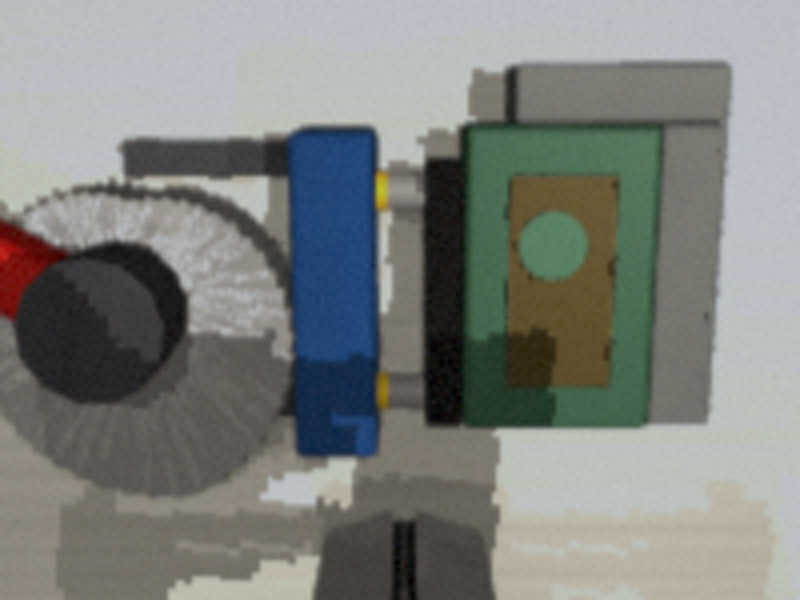

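Request:
move_arm --increments "0.2 0.35 0 0 0 0 -1; 0.4 0.7 0 0 0 0 -1"

```text
time: 9.6
eef_pos: [549.9, 88.6, 105.6]
tool_rot: [[0.993, 0.116, 0.0], [0.116, -0.993, 0.0], [0.0, -0.0, -1.0]]
wrist_force: [-0.6, 0.3, 0.2]
opening: 0.5
grip_force: 0.0
```

Request:
move_arm --increments "0.4 0.5 0 0 0 0 -1; 0.785 0.98 0 0 0 0 -1; 0.785 0.98 -0.1 0 0 0 -1; 0.785 0.98 -0.4 0 0 0 -1; 0.785 0.98 -0.6 0 0 0 -1; 0.785 0.98 -0.6 0 0 0 -1"

```text
time: 10.2
eef_pos: [610.4, 165.7, 55.0]
tool_rot: [[0.993, 0.117, -0.004], [0.117, -0.993, -0.001], [-0.004, 0.0, -1.0]]
wrist_force: [-0.4, -0.1, 0.1]
opening: 0.5
grip_force: 0.0
```

```bash
python3 - <<'E'
from lev import *
from arc import tcp
s=bot.get_state();print(s["time"],s["eef_pos"],s["wrist_force"])
for f in (1.07,1.16,1.25,1.34): print(f,tcp(f).round(1),((tcp(f)-[611,165.0])/80).round(3))
E
```

```text
10.2 [610.41981888 165.69843773  55.00549807] [-0.36864201 -0.06701704  0.09186159]
1.07 [597.1 170.9] [-0.173  0.074]
1.16 [589.  175.7] [-0.275  0.134]
1.25 [580.4 179.7] [-0.382  0.184]
1.34 [571.4 182.8] [-0.496  0.223]
```

Request:
move_arm --increments "-0.1 0.04 0 0 0 0 -1; -0.173 0.074 0 0 0 0 -1; -0.225 0.105 0 0 0 0 -1; -0.275 0.134 0 0 0 0 -1; -0.33 0.16 0 0 0 0 -1; -0.382 0.184 0 0 0 0 -1; -0.44 0.205 0 0 0 0 -1; -0.496 0.223 0 0 0 0 -1; -0.496 0.223 0 0 0 0 -1; -0.496 0.223 0 0 0 0 -1"

```text
time: 11.2
eef_pos: [571.8, 183.8, 57.3]
tool_rot: [[0.993, 0.117, -0.001], [0.117, -0.993, 0.0], [-0.001, -0.0, -1.0]]
wrist_force: [1.1, -0.3, 0.4]
opening: 0.5
grip_force: 0.0
```

Request:
move_arm --increments "0.1 0 0 0 0 0 -1; 0.3 0 0 0 0 0 -1; 0.3 0 0.3 0 0 0 -1; 0.3 0 0.6 0 0 0 -1; 0 -0.45 0.6 0 0 0 -1; -0.3 -1 0.6 0 0 0 -1; -0.3 -1 0.6 0 0 0 -1"

```text
time: 11.9
eef_pos: [546.5, 97.7, 105.1]
tool_rot: [[0.994, 0.111, -0.002], [0.111, -0.994, -0.003], [-0.002, 0.002, -1.0]]
wrist_force: [0.6, 0.5, -0.3]
opening: 0.0
grip_force: 0.0
```

Request:
move_arm --increments "-0.19 -0.45 0 0 0 0 -1; -0.38 -0.9 0 0 0 0 -1; -0.38 -0.9 0 0 0 0 -1; -0.38 -0.9 0 0 0 0 -1"

```text
time: 12.3
eef_pos: [518.2, 30.9, 105.6]
tool_rot: [[0.993, 0.115, 0.0], [0.115, -0.993, 0.0], [0.0, -0.0, -1.0]]
wrist_force: [0.1, 0.3, 0.4]
opening: 0.1
grip_force: 0.0
```

```bash
python3 - <<'E'
from lev import *
f,d,im=lever();print(f,d)
m=bot.camera_model("wrist")
u,v=proj(m,[549,35,38])[0].astype(int);print(u,v)
c=im[max(0,v-75):v+75,max(0,u-100):u+100,::-1].astype(np.uint8); cv2.imwrite("pics/w7.png",cv2.resize(c,None,fx=4,fy=4,interpolation=cv2.INTER_CUBIC))
s=bot.get_state();print(s["time"],s["eef_pos"])
E
```

```text
1.3293009863588792 129.78129040826366
255 163
12.35 [518.38052527  31.82212027 105.56378506]
```

View pics/w7.png

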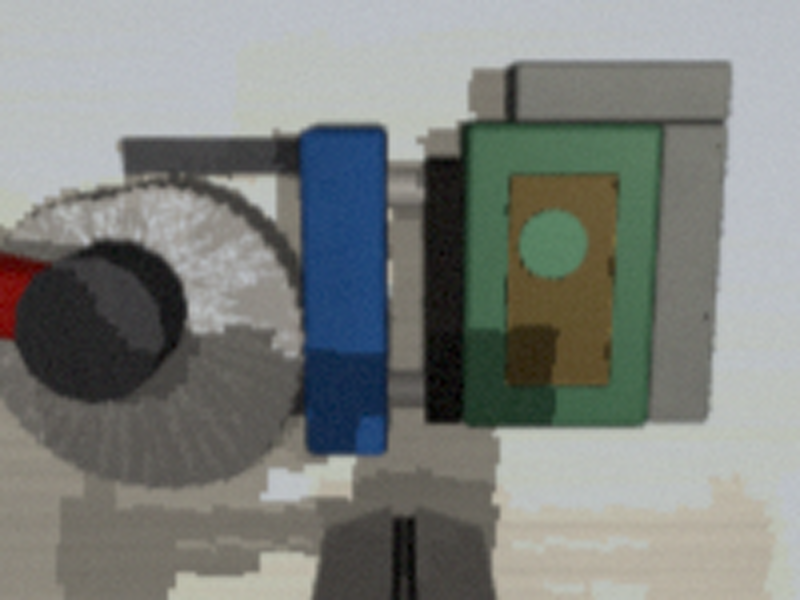

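The bands have just slid out of sight. The pad is about 4 mm in, and the ingot sits against the stop and fence. The robot is clear, so I'm handing in.

```bash
python3 -c "
from cell import bot
print(bot.sign_off())"
```

```text
the job is handed in; nothing more can be done
None
```

The job is handed in, though sign-off returned no verdict: the last picture shows the ingot against the end stop and fence, with the pad pressed in about 4 mm and its yellow bands just out of sight; the arm stayed clear of the jar, tray and caliper, and handed in at about 12 s.

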